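Rock the cleaning ball out of the carafe's neck

TASK

A steel cleaning ball is stuck behind the fins in the neck of the glass carafe that stands upside down on the wire drainer. Lift the carafe, hold its mouth over the big two-tone flared mug and rock it well from side to side, the wide way of its neck, until the ball works free and drops into the mug, never onto the worktop; then set the carafe gently back on the drainer, upside down as it was, with its shoulder resting on both rails. Leave the mug standing where it is without bumping it hard, and do not disturb the jars, the smaller mug or the teaspoon.

Things in the scene. Friction and masses are not known exactly. Their poses are not given: they have to be found in the camera images.
- carafe: Clear square glass carafe, about 0.25 kg, mouth down. Origin: centre of its mouth; z runs from mouth to base (up at the start, origin 23 mm above the worktop). Body 60 x 60 mm from z = 82 mm (flat shoulder) to 185 mm (closed base, uppermost); grasp it by the body. Neck z = 0 to 82 mm, outside 24.5 mm (x) by 41 mm (y); lip at the mouth 29 x 46 mm, 6 mm high.
- carafe_fin1 (a point): Root of the innermost of three staggered glass fins in the neck (inside 18.5 mm in x, 35 mm in y): 52 mm from the mouth on the +y wall. The next roots at 29 mm on the -y wall, the last at 6 mm on the +y wall. Each reaches 16 mm across, its free edge higher (20 deg slope) than its root when mouth down, so that the ball rests in a pocket at the root.
- carafe_mouth (a point): Centre of the mouth, axes as the carafe's. The ball leaves a fin only when the carafe leans over 20 deg about its x axis (30 to 40 is sure, half a second each way): first -y side down (base leaning to -y), then +y, then -y; it then drops out of the -y half of the mouth.
- carafe_grip (a point): Point on the carafe's axis 168 mm from the mouth, 17 mm below the upturned base: a good height for the TCP, closing along the carafe's y; lower down the finger links rub on the glass. 35 N of grip holds it. Axes as the carafe's.
- ball_center (a point): Centre of the steel ball, 16 mm across, 20 g, polished and free-rolling; at the start behind the innermost fin, seen through the glass. The orientation means nothing.
- mug: The catch mug: big flared two-tone mug (dark above, light below), 107 mm tall, mouth 90 mm across outside and about 74 mm inside, handle at its own -y side. Origin on the worktop, 16 mm from the mug's axis towards the handle.
- mug_rim (a point): Centre of the catch mug's mouth, at rim height (107 mm). Keep hand and arm clear of the tall cupboard on the left: its front stands at x = 0.58 m (handle some 40 mm nearer) for y over 0.15 m.
- mug_floor (a point): Centre of the catch mug's inner floor, 7 mm above the worktop.
- drainer: Fixed steel wire drainer: tray 120 (x) x 150 (y) x 13 mm; two round rails 8 mm thick along y at x = -22 and +22 mm, tops 105 mm above the worktop, straight from y = -46 to +46 mm. Origin: under the tray's centre. The carafe's neck hangs between the rails, its shoulder rests on them: its origin is then 23 mm above this one, its x and y axes along the drainer's.
- jar: Bystander: squat jar with a screw lid, 65 mm across, 100 mm tall. Origin under its middle.
- spice_a: Bystander: round spice jar, 46 mm across, 106 mm tall. Origin under its middle.
- spice_b: Bystander: slim round spice jar with a dark cap, 41 mm across, 105 mm tall. Origin under its middle.
- small_mug: Bystander: smaller straight-sided mug with a sprig pattern, 82 mm across, 94 mm tall, its origin 15 mm off its axis. Origin under its middle.
- teaspoon: Bystander: plain steel teaspoon 137 mm long, lying flat. Origin under its middle.
Not all that is in view belongs to the job. Leave any yellow look-alike of the mug alone.

How it is judged (in metres and radians):
On the way, in this order (a step that is already met when the one before it is completed fails the run):
1. the carafe is lifted off the drainer with the ball still in its neck (z of carafe in the frame of drainer above 0.06 m and distance between ball_center and carafe_grip below 0.165 m), for 0.1 s.
2. the carafe leans more than 20 degrees with its mouth over the mug and the ball still in its neck (angle between carafe's own z axis and vertical above 0.35 rad and horizontal distance between carafe and mug_rim below 0.06 m and distance between ball_center and carafe_grip below 0.165 m), for 0.05 s.
3. the ball lies in the mug (horizontal distance between ball_center and mug_floor below 0.036 m and height (world z) of ball_center below 0.06 m), for 0.2 s.
At the end, for the whole second after the job is handed in: The ball lies in the catch mug (within 36 mm of its axis, below 60 mm). The carafe stands upside down on the drainer again: origin within 10 mm (x) and 16 mm (y) of the drainer's, 19 to 27 mm above it, leaning less than 0.08 rad, at rest. The mug stands upright within 30 mm of where it was (all of step 3 and x of carafe in the frame of drainer between -0.01 and 0.01 m and y of carafe in the frame of drainer between -0.016 and 0.016 m and z of carafe in the frame of drainer between 0.019 and 0.027 m and angle between carafe's own z axis and vertical below 0.08 rad and angle between mug's own z axis and vertical below 0.1 rad and distance of mug from where it was at the start of the episode below 0.03 m and linear speed of each of carafe, mug below 0.02 m/s); the robot touches nothing.
It fails at once if the ball falls outside the mug (height (world z) of ball_center below 0.04 m and horizontal distance between ball_center and mug_floor above 0.055 m).
It fails at once if the carafe hits the mug hard (over 20 N) (contact force between carafe and mug above 20 N).
It fails at once if the carafe is dropped or slammed onto the drainer (over 0.3 m/s within 8 mm of its resting height) (horizontal distance between carafe and drainer below 0.03 m and z of carafe in the frame of drainer below 0.031 m and linear speed of carafe above 0.3 m/s).
It fails at once if the mug is shoved aside (over 40 mm) or tipped (over 0.4 rad) (distance of mug from where it was at the start of the episode above 0.04 m or angle between mug's own z axis and vertical above 0.4 rad).
It fails at once if a bystander is moved over 40 mm (distance of any of jar, spice_a, spice_b, small_mug, teaspoon from where it was at the start of the episode above 0.04 m).
It also fails if it takes over 67 s, if anything falls off the work surface, if the arm or the gripper's body presses on something with over 40 N, if the wrist force passes 120 N, or if a joint passes its speed limit or range.

ROBOT

A 6-joint arm with a two-finger parallel gripper is mounted at the origin on a cart in front of the work surface, level with it; the furniture and walls round the work are solid. World frame = base frame: x ahead of the robot, y to its left, z up, the work surface at z = 0. Lengths are in mm, angles in rad, forces in N, time in s.
With the tool pointing down it reaches from about 300 to 875 mm from the base axis. Payload 4.2 kg.
Tool frame: the origin (TCP) lies between the finger pads, 19 mm behind the fingertips; this is the grasp point; z points along the fingers, y is the line along which they close (so a half turn about z gives the same grasp; the last joint's range is limited). The gripper opens to 85 mm and grips with 20 to 120 N. Pads are 22 mm wide; open, the fingers measure 114 mm over their backs; the gripper's body (76 mm by 85 mm) begins 54 mm behind the grasp point. The pads swing forward as they close: fully open they stand 13 mm farther back than shut.
Start: joints at [1.238, 0.32, 1.565, -0, 1.257, -0.02], TCP at [176.943, 547.111, 250.038] pointing down, gripper open.
Joint ranges: [-3.11, 3.11], [-0.84, 2.01], [0.21, 2.61], [-1.34, 4.49], [0.05, 2.63], [-2.56, 2.56]. Speed limits (rad/s): [2.57, 2.57, 3.14, 3.14, 3.14, 3.14].

INTERFACE

Orientations are given as a unit quaternion [x, y, z, w].
In Python, from rig import ctrl gives the robot as it stands.
- The arm moves only by the tool carry_out, never from a script. Its argument "rows" is text: rows parted by semicolons, each of 7 numbers parted by spaces: the shift along the tool's x, y, z in m, then the turn, a rotation vector about the tool's x, y, z in degrees, then the opening in per cent of the stroke, from 0 (shut) to 100 (fully open). In form: x y z ax ay az grip; .... A call has 1 to 12 rows; each row is the pose to reach, as a shift and turn from the pose commanded when the call began, along the tool's axes at that moment; what a row does not reach only later rows make up. A row lasts 1/10 s, in which the tool goes at most 50 mm and 8.59 degrees, less where a joint would pass 70% of its speed; a pose out of reach is approached as far as the arm can. A call with a gripper value outside its range is refused whole. The fingers move at their own pace and stop on an object; "force" is the grip in N (left out, the last holds). Time passes only in rows, so rows that repeat a pose let the fingers close. It gives the time, the measured TCP pose, the force, the opening and the grip force at its end, in the units of the state.
- ctrl.observe(): the state, without advancing time (a new reading comes with each control period).
- ctrl.camera(name): name is "side" or "top" or "wrist"; returns a dict with "color" (480x640x3 uint8, red, green, blue), "K" (3x3 intrinsics, pixels), "dist_coeffs" ([k1, k2, p1, p2, k3] as OpenCV has them; the pictures are not rectified), "T" (4x4, takes a point from camera to world coordinates); the wrist camera has in their place "T_tool_cam" (4x4, takes a point from camera to tool coordinates, whose origin is the TCP and whose axes are the flange's). Camera axes: x right, y down, z forward; pixel columns grow to the right and rows downward; lengths in mm; the calibration is good to about 2 mm. A picture is of the moment at which its call begins: read the wrist's pose just before it. There is no depth.
- ctrl.job_done(): hands the job in; it is judged then, once.
Trained networks look in a picture, given as the dict that the camera call returned (one of the last four; its "shot" number tells which), for a name from the list of things; names that differ only in an ending like _2 or _b are one class to them, and where a whole thing is asked for, a point or a joint stands for the part that bears it (a point fixed in the world has none). Each returns a list of dicts, best first, with "score" (0 to 1); they miss things now and then, are a little off and sometimes report something else, mostly with a low value. They report only what shows in the picture. A call takes as long as a camera call. They do not tell look-alikes from the thing itself.
- ctrl.find_in(picture, thing): "extent" ([left, top, right, bottom] in pixels, round what is visible of it).
- ctrl.trace(picture, thing): "mask" (480x640 bool, what is visible of it) and "extent" ([left, top, right, bottom] in pixels, round what is visible of it).
The state is a dict: "time_s": time; "joint_positions": joint angles; "qvel": joint speeds; "effort": joint torques, N m; "eef_pos": TCP position; "orientation": TCP orientation; "wrist_force": force on the tool from outside, world axes, zero at the start; "torque": the same for the moment, N m; "gripper_width": opening from 0.0 (shut) to 1.0 (fully open); "gripper_force": force on a finger pad.
Only numpy, scipy, OpenCV 4.12 (cv2) and the standard library are available. Lean on these libraries where they do the work, as an engineer would, in place of code of your own. Each camera call takes 0.05 s, during which the arm holds its last target. There are 200 camera calls.

## Working session

There is one attempt and no reset: what is moved stays moved. The work goes in short steps, Python scripts to look and compute and a tool call to move; the robot and the scene stay as the last step left them, time stands still between calls to the robot, and variables do not carry over. Pictures are saved under pics/ and viewed, at most 10 in all, crops included, and the job is handed in when it is done.

Besides the shell and the picture viewer there is one more tool, called after "Call:" as name(argument=value, ...) on one line, values as JSON. carry_out: Moves the arm, as the interface text tells. Its arguments: {"type":"object","properties":{"rows":{"type":"string"},"force":{"type":"number"}},"required":["rows"]}

```bash
mkdir -p pics
python3 - <<'E'
from rig import ctrl
import cv2,numpy as np
s=ctrl.observe();print(s['time_s'],s['eef_pos'],s['orientation'])
ims=[]
for n in['side','top']:
    p=ctrl.camera(n);cv2.imwrite(f'pics/{n}0.png',p['color'][:,:,::-1])
    print(n,p['K'].tolist() if hasattr(p['K'],'tolist') else p['K'],p['dist_coeffs'],np.round(p['T'],3).tolist())
    for t in['carafe','mug','drainer','ball_center','jar','spice_a','small_mug','teaspoon']:
        for r in ctrl.find_in(p,t)[:3]: print(n,t,round(r['score'],2),np.round(r['extent']))
E
```

```text
0.0 [176.7940749  546.66042133 249.16368398] [ 1.55776587e-01  9.87791887e-01 -9.04031778e-04 -1.58082239e-04]
side [[591.3707087229687, 0.0, 314.57265214772053], [0.0, 591.3707087229687, 222.85638947149772], [0.0, 0.0, 1.0]] [0.03391762 0.         0.         0.         0.        ] [[0.916, -0.262, 0.304, 152.406], [-0.401, -0.627, 0.668, -774.608], [0.015, -0.733, -0.68, 918.648], [0.0, 0.0, 0.0, 1.0]]
side carafe 0.89 [310. 289. 349. 388.]
side mug 0.7 [172. 146. 219. 202.]
side mug 0.64 [236. 180. 273. 240.]
side drainer 0.72 [236. 179. 274. 239.]
side drainer 0.65 [291. 344. 362. 420.]
side ball_center 0.22 [343. 186. 365. 231.]
side jar 0.94 [342. 211. 376. 265.]
side spice_a 0.88 [346. 186. 366. 230.]
side spice_a 0.78 [376. 255. 400. 305.]
side small_mug 0.6 [417. 301. 484. 366.]
side small_mug 0.44 [236. 179. 273. 238.]
side teaspoon 0.66 [235. 181. 273. 241.]
side teaspoon 0.58 [245. 269. 262. 323.]
top [[444.62849163715794, 0.0, 326.46477086959754], [0.0, 444.62849163715794, 241.07225925178813], [0.0, 0.0, 1.0]] [-0.08506337  0.          0.          0.          0.        ] [[0.18, -0.955, 0.234, 326.744], [-0.984, -0.174, 0.046, 3.94], [-0.003, -0.239, -0.971, 971.724], [0.0, 0.0, 0.0, 1.0]]
top carafe 0.62 [450. 306. 512. 352.]
top mug 0.66 [240. 260. 291. 312.]
top mug 0.62 [144. 286. 210. 333.]
top drainer 0.92 [412. 291. 486. 374.]
top jar 0.84 [338. 200. 370. 238.]
top jar 0.68 [307. 186. 328. 221.]
top jar 0.64 [410. 296. 484. 375.]
top spice_a 0.92 [308. 184. 331. 224.]
top spice_a 0.79 [404. 217. 432. 244.]
top small_mug 0.9 [453. 205. 505. 252.]
top teaspoon 0.85 [315. 318. 371. 356.]
```

View pics/side0.png

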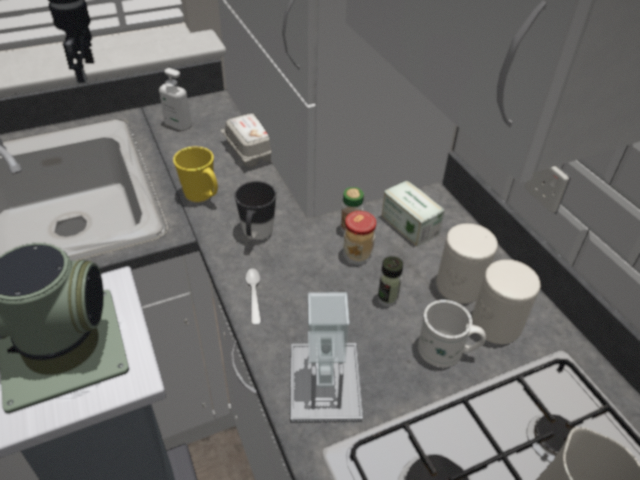

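View pics/top0.png

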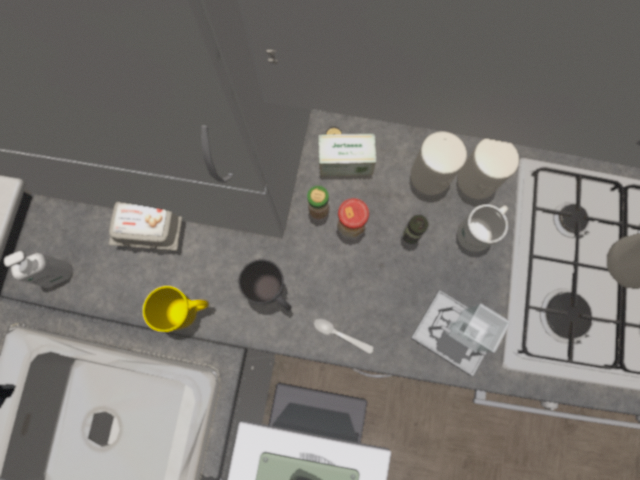

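The side view shows the carafe at about (328,340) on its drainer and the dark catch mug at (256,210). The top view shows the mug rim at (262,283) and the tray around (460,333). I'll enlarge both for pixel measurements.

Run:
```python
import cv2,numpy as np
s=cv2.imread('pics/side0.png');t=cv2.imread('pics/top0.png')
f=lambda i,x,y,w,h,k:cv2.resize(i[y:y+h,x:x+w],None,fx=k,fy=k,interpolation=cv2.INTER_CUBIC)
a=f(s,280,280,100,150,4);b=f(t,405,285,110,95,3.6363636)
c=f(t,230,250,80,70,3.6363636)
out=np.zeros((600,800,3),np.uint8);out[:600,:400]=a;out[:b.shape[0],400:400+b.shape[1]]=b[:,:400];h=min(c.shape[0],600-346);out[346:346+h,400:400+c.shape[1]]=c[:h]
cv2.imwrite('pics/crop1.png',out)
```

```text
(no output)
```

View pics/crop1.png

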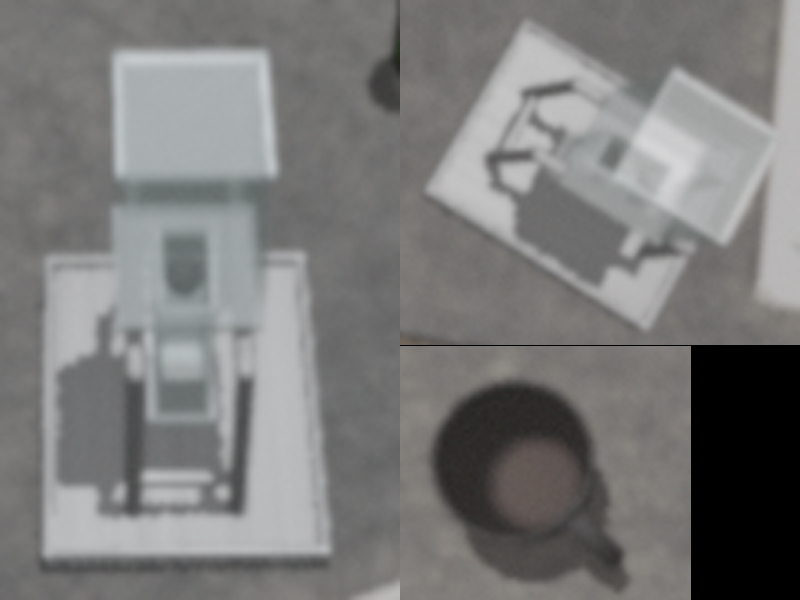

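```bash
cat > h.py <<'E'
from rig import ctrl
import cv2,numpy as np,pickle,os
def load():
    if not os.path.exists('cam.pkl'):
        pickle.dump({n:{k:v for k,v in ctrl.camera(n).items() if k in('K','dist_coeffs','T')} for n in('side','top')},open('cam.pkl','wb'))
    return pickle.load(open('cam.pkl','rb'))
def ray(c,px):
    u=cv2.undistortPoints(np.array([[px]],float),np.array(c['K']),np.array(c['dist_coeffs']))[0,0]
    T=np.array(c['T']);d=T[:3,:3]@np.r_[u,1];return T[:3,3],d/np.linalg.norm(d)
def onz(c,px,z):
    o,d=ray(c,px);return o+d*(z-o[2])/d[2]
def proj(c,P):
    T=np.array(c['T']);Q=(np.atleast_2d(P)-T[:3,3])@T[:3,:3]
    return cv2.projectPoints(Q[:,None],np.zeros(3),np.zeros(3),np.array(c['K']),np.array(c['dist_coeffs']))[0][:,0]
def tri(rs):
    A=sum(np.eye(3)-np.outer(d,d) for o,d in rs);b=sum((np.eye(3)-np.outer(d,d))@o for o,d in rs);return np.linalg.solve(A,b)
E
python3 - <<'E'
from h import *
C=load()
np.set_printoptions(precision=1,suppress=True)
tt=[(439.9,290.5),(412.4,338.1),(472.4,375.2)];ts=[(291.7,344.3),(355.7,343.7),(362.5,418.2),(290.5,419)]
ct=[(481.2,304.3),(508.7,321.3),(494.1,351.8),(466.3,333.1)];cs=[(308.7,293),(346.7,292.5),(348.7,324.2),(309.5,325)]
for n,l,z in(('top',tt,13),('side',ts,13),('top',ct,208),('side',cs,208)):
    P=np.array([onz(C[n],p,z)[:2] for p in l]);e=np.diff(P,axis=0)
    print(n,z,P.tolist(),'mean',P.mean(0),'len',np.linalg.norm(e,axis=1),'ang',np.degrees(np.arctan2(e[:,1],e[:,0])))
print('tray top centre',(onz(C['top'],tt[0],13)+onz(C['top'],tt[2],13))/2)
print('ball',tri([ray(C['side'],(326.7,345.5)),ray(C['top'],(463.6,326.3))]),onz(C['side'],(326.7,345.5),85),onz(C['top'],(463.6,326.3),85))
print('mug rim',onz(C['top'],(260.8,280.8),107),'handle',onz(C['top'],(288,308),50))
# rim radial check side: extent
P=onz(C['top'],(260.8,280.8),107);print(proj(C['side'],[P+[45*np.cos(a),45*np.sin(a),0] for a in np.linspace(0,6.28,40)]).min(0),proj(C['side'],[P+[45*np.cos(a),45*np.sin(a),0] for a in np.linspace(0,6.28,40)]).max(0))
for n in('spice_a','jar'):pass
print('bystanders',onz(C['top'],(416,224),105),onz(C['top'],(353,211),100),onz(C['top'],(486,222),94),onz(C['top'],(343,336),0))
E
```

```text
top 13 [[493.04859469247515, -212.92148231016677], [381.93881455803927, -167.83386038821666], [327.3565019516966, -303.9310369218926]] mean [ 400.8 -228.2] len [119.9 146.6] ang [ 157.9 -111.9]
side 13 [[386.1176778723731, -169.59665647692714], [495.3220599940973, -214.53831923863459], [439.0644977158831, -351.9263301782735], [328.76472325028385, -306.3367967598045]] mean [ 412.3 -260.6] len [118.1 148.5 119.4] ang [ -22.4 -112.3  157.5]
top 208 [[447.9409732897782, -242.947351369294], [427.0306264303756, -293.730026172777], [371.6095875694017, -273.7106988359187], [394.7279273992061, -222.77399897385484]] mean [ 410.3 -258.3] len [54.9 58.9 55.9] ang [-112.4  160.1   65.6]
side 208 [[396.48669859574795, -220.70231798082148], [451.8431420649556, -242.97476266061096], [427.56189941054635, -299.6894986609256], [373.10578127202473, -278.21611838535716]] mean [ 412.2 -260.4] len [59.7 61.7 58.5] ang [ -21.9 -113.2  158.5]
tray top centre [ 410.2 -258.4   13. ]
ball [ 417.4 -249.6   95.2] [ 421.1 -243.1   85. ] [ 418.  -252.4   85. ]
mug rim [433.  157.6 107. ] handle [394.8 100.3  50. ]
[232.7 180.1] [275.1 207.3]
bystanders [ 603.3 -127.5  105. ] [609.2   3.2 100. ] [ 637.6 -272.8   94. ] [360.9 -22.4   0. ]
```

```bash
cat >> h.py <<'E'
from scipy.spatial.transform import Rotation as Ro, Slerp
def R_of(head,lean=0):
    """tool down, tool y at heading (deg); lean = deg about the carafe's x axis (carafe y = -tool y), + : base leans to +y"""
    h=np.radians(head);y=np.array([np.cos(h),np.sin(h),0]);z=np.array([0,0,-1.]);x=np.cross(y,z)
    # carafe y=-y ; carafe z=up ; carafe x = cross(cy,cz)
    cx=np.cross(-y,[0,0,1.]);return Ro.from_rotvec(-np.radians(lean)*cx)*Ro.from_matrix(np.c_[x,y,z])
def rows(p0,R0,poses,grip):
    out=[]
    for p,R in poses:
        d=R0.inv().apply(np.array(p)-p0)/1000;r=np.degrees((R0.inv()*R).as_rotvec())
        out.append(' '.join(f'{v:.4g}' for v in np.r_[d.round(4),r.round(1)]+0.)+f' {grip}')
    return '; '.join(out)
def interp(p0,R0,p1,R1,n,smooth=False):
    s=np.arange(1,n+1)/n
    if smooth:s=s*s*(3-2*s)
    rv=(R0.inv()*R1).as_rotvec()
    return [(p0+(np.array(p1)-p0)*a,R0*Ro.from_rotvec(rv*a)) for a in s]
E
python3 - <<'E'
from h import *
s=ctrl.observe();p0=np.array([177,547,250]);R0=Ro.from_quat(s['orientation']);print(s['time_s'])
print(rows(p0,R0,interp(p0,R0,[430,120,300],R_of(-18),11)+[([430,120,300],R_of(-18))],100))
p1=np.array([430,120,300.]);print(rows(p1,R_of(-18),interp(p1,R_of(-18),[411,-259.5,320],R_of(-112.3),11)+[([411,-259.5,320],R_of(-112.3))],100))
E
```

```text
1.0
-0.0338 -0.0299 -0.0045 0 0 8.2 100; -0.0677 -0.0597 -0.0091 0 0 16.4 100; -0.1015 -0.0896 -0.0136 0 0 24.6 100; -0.1353 -0.1194 -0.0182 0 0 32.8 100; -0.1691 -0.1493 -0.0227 0 0 40.9 100; -0.203 -0.1791 -0.0273 0 0 49.1 100; -0.2368 -0.209 -0.0318 0 0 57.3 100; -0.2706 -0.2389 -0.0364 0 0 65.5 100; -0.3045 -0.2687 -0.0409 0 0 73.7 100; -0.3383 -0.2986 -0.0455 0 0 81.9 100; -0.3721 -0.3284 -0.05 0 0 90.1 100; -0.3721 -0.3284 -0.05 0 0 90.1 100
-0.0333 0.009 -0.0018 0 0 8.6 100; -0.0667 0.018 -0.0036 0 0 17.1 100; -0.1 0.0271 -0.0055 0 0 25.7 100; -0.1334 0.0361 -0.0073 0 0 34.3 100; -0.1667 0.0451 -0.0091 0 0 42.9 100; -0.2001 0.0541 -0.0109 0 0 51.4 100; -0.2334 0.0631 -0.0127 0 0 60 100; -0.2668 0.0721 -0.0145 0 0 68.6 100; -0.3001 0.0812 -0.0164 0 0 77.2 100; -0.3335 0.0902 -0.0182 0 0 85.7 100; -0.3668 0.0992 -0.02 0 0 94.3 100; -0.3668 0.0992 -0.02 0 0 94.3 100
```

Call:
carry_out(rows="-0.034 -0.03 -0.005 0 0 8 100; -0.068 -0.06 -0.01 0 0 16 100; -0.102 -0.09 -0.014 0 0 25 100; -0.135 -0.12 -0.018 0 0 33 100; -0.17 -0.15 -0.023 0 0 41 100; -0.203 -0.18 -0.027 0 0 49 100; -0.237 -0.21 -0.032 0 0 57 100; -0.27 -0.24 -0.036 0 0 65 100; -0.304 -0.27 -0.041 0 0 73 100; -0.338 -0.3 -0.046 0 0 82 100; -0.372 -0.328 -0.05 0 0 90 100; -0.372 -0.328 -0.05 0 0 90 100")

```text
time_s: 2.2
eef_pos: [432.4, 116.8, 300.6]
orientation: [0.811, 0.585, 0.001, 0.001]
wrist_force: [-0.6, 1.1, 0.9]
gripper_width: 0.997
gripper_force: 0.0
```

Call:
carry_out(rows="-0.033 0.009 -0.002 0 0 8.5 100; -0.067 0.018 -0.004 0 0 17 100; -0.1 0.027 -0.006 0 0 25.5 100; -0.133 0.036 -0.007 0 0 34 100; -0.167 0.045 -0.009 0 0 42.5 100; -0.2 0.054 -0.011 0 0 51 100; -0.233 0.063 -0.013 0 0 59.5 100; -0.267 0.072 -0.015 0 0 68 100; -0.3 0.081 -0.016 0 0 76.5 100; -0.334 0.09 -0.018 0 0 85 100; -0.367 0.099 -0.02 0 0 93.5 100; -0.367 0.099 -0.02 0 0 94.3 100")

```text
time_s: 3.4
eef_pos: [411.4, -261.8, 319.8]
orientation: [0.981, -0.195, 0.0, 0.001]
wrist_force: [0.5, 1.1, -0.2]
gripper_width: 1.002
gripper_force: 0.0
```

Run:
```python
from h import *
s=ctrl.observe();R=Ro.from_quat(s['orientation']);p=s['eef_pos']
print(s['time_s'],p,s['joint_positions'],R.as_matrix().round(3).tolist())
w=ctrl.camera('wrist');print(np.array(w['T_tool_cam']).round(3).tolist());cv2.imwrite('pics/w1.png',w['color'][:,:,::-1])
T=np.eye(4);T[:3,:3]=R.as_matrix();T[:3,3]=p
c=dict(K=w['K'],dist_coeffs=w['dist_coeffs'],T=T@np.array(w['T_tool_cam']));pickle.dump(c,open('w1.pkl','wb'))
for t in('ball_center','carafe','drainer'):
    for r in ctrl.find_in(w,t)[:2]:print(t,r['score'],np.round(r['extent']))
h=np.radians(67.7);ey=np.array([np.cos(h),np.sin(h),0]);ex=np.array([ey[1],-ey[0],0]);o=np.array([411.2,-259.5,0])
print('exp base corners',proj(c,[o+30*a*ex+30*b*ey+[0,0,208] for a,b in((1,1),(1,-1),(-1,-1),(-1,1))]))
print('exp tray',proj(c,[o+60*a*ex+75*b*ey+[0,0,13] for a,b in((1,1),(1,-1),(-1,-1),(-1,1))]))
print('ball +y/-y',proj(c,[o+9.5*ey+[0,0,88],o-9.5*ey+[0,0,88]]))
```

```text
3.4 [ 411.37553969 -261.75529904  319.81799918] [-5.89679832e-01  1.41286992e-01  1.62763334e+00 -9.73402819e-04
  1.37185579e+00  1.37373560e+00] [[0.924, -0.382, 0.0], [-0.382, -0.924, -0.001], [0.001, 0.001, -1.0]]
[[0.001, -0.947, -0.322, 83.256], [1.0, 0.001, 0.001, 1.387], [-0.0, -0.322, 0.947, -123.675], [0.0, 0.0, 0.0, 1.0]]
carafe 0.94 [273. 174. 372. 288.]
drainer 0.59 [254. 130. 390. 236.]
exp base corners [[272.90604525 200.9962668 ]
 [367.95677428 200.75703305]
 [365.05117011 286.95304285]
 [277.07299272 287.16865168]]
exp tray [[254.02081514 134.04120795]
 [391.2437732  133.70090369]
 [386.07821619 237.80681081]
 [260.23885613 238.11932811]]
ball +y/-y [[312.38022092 203.33283897]
 [332.28760203 203.28330133]]
```

View pics/w1.png

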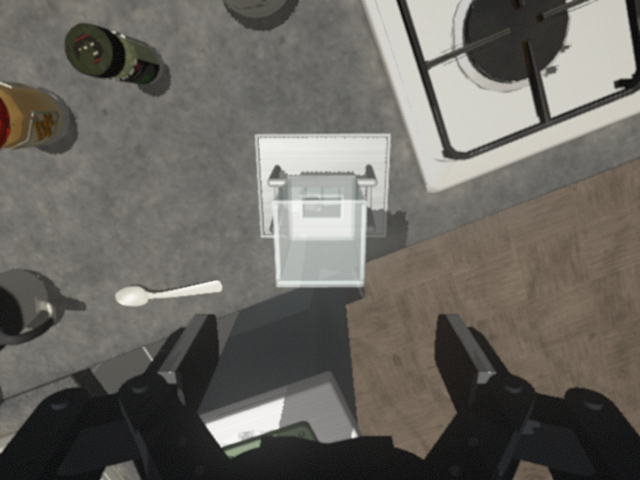

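The base square at (275..365, 201..287) and the tray at (255..390, 134..238) match my estimate to 1–2 px. I'll zoom in on the neck to see which side the ball is on.

Run:
```python
import cv2
i=cv2.imread('pics/w1.png')[165:240,270:370];cv2.imwrite('pics/c2.png',cv2.resize(i,None,fx=8,fy=8,interpolation=cv2.INTER_CUBIC))
```

```text
(no output)
```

View pics/c2.png

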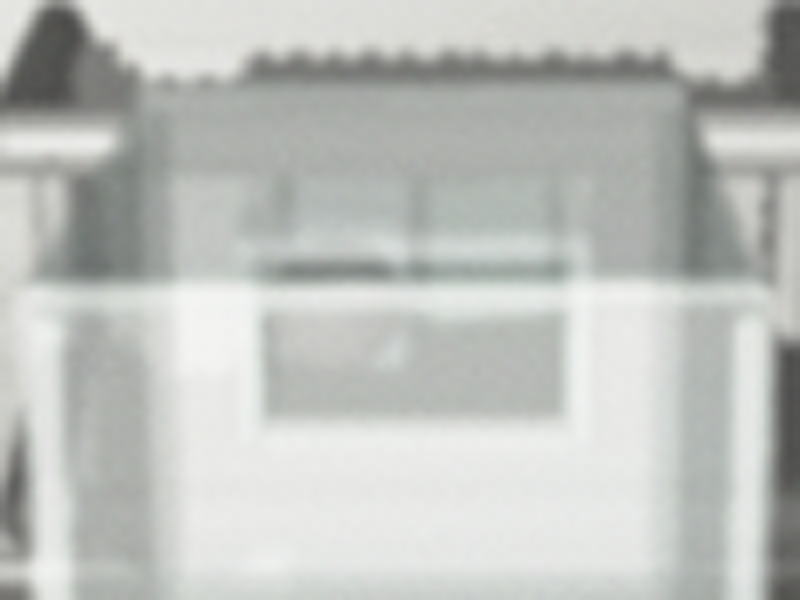

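The ball shows left of centre at about (312,204), which is the +y side, so carafe +y points along heading 67.7°. Descending to grasp.

Call:
carry_out(rows="-0.001 -0.002 0.03 0 0 0 100; -0.001 -0.002 0.06 0 0 0 100; -0.001 -0.002 0.08 0 0 0 100; -0.001 -0.002 0.1 0 0 0 100; -0.001 -0.002 0.12 0 0 0 100; -0.001 -0.002 0.129 0 0 0 100; -0.001 -0.002 0.129 0 0 0 100; -0.001 -0.002 0.129 0 0 0 100")

```text
time_s: 4.4
eef_pos: [411.6, -256.6, 191.7]
orientation: [0.981, -0.192, 0.001, 0.0]
wrist_force: [0.9, 0.4, 1.2]
gripper_width: 1.001
gripper_force: 0.0
```

Call:
carry_out(rows="0 0 0 0 0 0 70; 0 0 0 0 0 0 65; 0 0 0 0 0 0 60; 0 0 0 0 0 0 55; 0 0 0 0 0 0 50; 0 0 0 0 0 0 50; 0 0 0 0 0 0 50; 0 0 0 0 0 0 50; 0 0 0 0 0 0 50", force=35)

```text
time_s: 5.3
eef_pos: [411.5, -257.1, 192.1]
orientation: [0.981, -0.193, 0.001, 0.0]
wrist_force: [0.4, 0.6, 5.8]
gripper_width: 0.698
gripper_force: 37.7
```

Call:
carry_out(rows="0 0 -0.002 0 0 0 50; 0 0 -0.008 0 0 0 50; 0 0 -0.018 0 0 0 50; 0 0 -0.03 0 0 0 50; 0 0 -0.044 0 0 0 50; 0 0 -0.058 0 0 0 50; 0 0 -0.073 0 0 0 50; 0 0 -0.088 0 0 0 50; 0 0 -0.1 0 0 0 50; 0 0 -0.11 0 0 0 50; 0 0 -0.117 0 0 0 50; 0 0 -0.12 0 0 0 50")

```text
time_s: 6.5
eef_pos: [411.2, -256.9, 311.7]
orientation: [0.981, -0.193, 0.0, 0.0]
wrist_force: [-0.1, -0.4, -2.0]
gripper_width: 0.698
gripper_force: 38.2
```

Run:
```python
from h import *
s=ctrl.observe();R0=Ro.from_quat(s['orientation']);p0=s['eef_pos'];print(s['time_s'],p0,s['gripper_width'],s['gripper_force'],s['wrist_force'],R0.as_matrix()[:,1])
for n in('side',):
    p=ctrl.camera(n)['color'];cv2.imwrite('pics/lift.png',cv2.resize(p[130:430,240:440],None,fx=2,fy=2)[:,:,::-1])
P=interp(p0,R0,[433,157.6,310],R_of(-82),24,True)
print(rows(p0,R0,P[:12],50));p1,R1=P[11];print(rows(p1,R1,P[12:],50))
```

```text
6.5 [ 411.17838178 -256.94727596  311.66911692] 0.6976584427110176 38.15547376871109 [-0.06957688 -0.3771873  -1.98022296] [-3.78128247e-01 -9.25753219e-01  7.73558368e-05]
-0.0007 -0.002 0 0 0 -0.2 50; -0.0027 -0.0077 0 0 0 -0.6 50; -0.0059 -0.0168 0.0001 0 0 -1.3 50; -0.0101 -0.029 0.0001 0 0 -2.2 50; -0.0153 -0.044 0.0002 0 0 -3.4 50; -0.0213 -0.0613 0.0002 0 0 -4.7 50; -0.0281 -0.0806 0.0003 0 0 -6.2 50; -0.0354 -0.1016 0.0004 0 0 -7.8 50; -0.0432 -0.124 0.0005 0 0 -9.6 50; -0.0514 -0.1475 0.0006 0 0 -11.4 50; -0.0598 -0.1716 0.0007 0 0 -13.2 50; -0.0683 -0.196 0.0008 0 0 -15.1 50
-0.0018 -0.0258 0.0001 0 0 -1.9 50; -0.0037 -0.0513 0.0002 0 0 -3.7 50; -0.0054 -0.076 0.0003 0 0 -5.5 50; -0.0071 -0.0997 0.0004 0 0 -7.3 50; -0.0087 -0.1219 0.0005 0 0 -8.9 50; -0.0102 -0.1423 0.0006 0 0 -10.4 50; -0.0115 -0.1606 0.0006 0 0 -11.7 50; -0.0126 -0.1764 0.0007 0 0 -12.9 50; -0.0136 -0.1892 0.0007 0 0 -13.8 50; -0.0142 -0.1989 0.0008 0 0 -14.5 50; -0.0147 -0.2049 0.0008 0 0 -15 50; -0.0148 -0.207 0.0008 0 0 -15.1 50
```

View pics/lift.png

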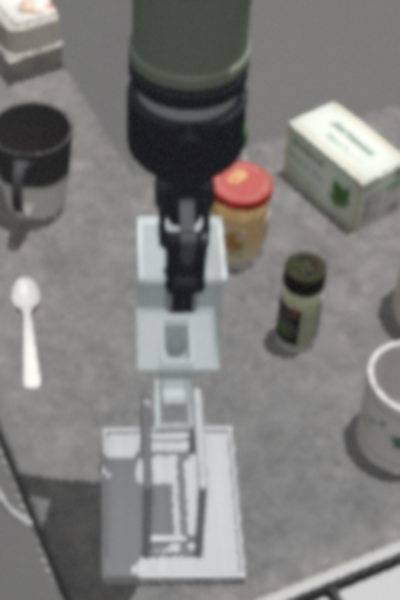

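The carafe is lifted clear (mouth at about (170,440) in the crop), with the dark ball still in the neck near (177,335). Transporting.

Call:
carry_out(rows="-0.001 -0.002 0 0 0 -0.2 50; -0.003 -0.008 0 0 0 -0.6 50; -0.006 -0.017 0 0 0 -1.3 50; -0.01 -0.029 0 0 0 -2.2 50; -0.015 -0.044 0 0 0 -3.4 50; -0.021 -0.061 0 0 0 -4.7 50; -0.028 -0.081 0 0 0 -6.2 50; -0.035 -0.102 0 0 0 -7.8 50; -0.043 -0.124 0 0 0 -9.6 50; -0.051 -0.147 0 0 0 -11.4 50; -0.06 -0.172 0 0 0 -13.2 50; -0.068 -0.196 0.001 0 0 -15 50")

```text
time_s: 7.75
eef_pos: [421.7, -47.7, 310.1]
orientation: [0.998, -0.062, 0.0, -0.0]
wrist_force: [0.6, -0.4, -2.2]
gripper_width: 0.696
gripper_force: 38.2
```

Call:
carry_out(rows="-0.002 -0.026 0 0 0 -1.9 50; -0.004 -0.051 0 0 0 -3.7 50; -0.005 -0.076 0 0 0 -5.5 50; -0.007 -0.1 0 0 0 -7.3 50; -0.009 -0.122 0 0 0 -8.9 50; -0.01 -0.142 0 0 0 -10.4 50; -0.011 -0.16 0 0 0 -11.7 50; -0.013 -0.176 0 0 0 -12.9 50; -0.014 -0.189 0 0 0 -13.8 50; -0.014 -0.199 0 0 0 -14.5 50; -0.015 -0.205 0 0 0 -15 50; -0.015 -0.207 0 0 0 -15 50")

```text
time_s: 8.95
eef_pos: [433.2, 158.0, 310.0]
orientation: [0.998, 0.068, -0.0, 0.0]
wrist_force: [-0.7, -0.5, -1.8]
gripper_width: 0.694
gripper_force: 38.3
```

Run:
```python
from h import *
s=ctrl.observe();R=Ro.from_quat(s['orientation']);p=s['eef_pos'];print(s['time_s'],p,s['joint_positions'],R.as_matrix()[:,1])
a=ctrl.camera('side')['color'][110:360,170:370];t=ctrl.camera('top')['color'][200:325,200:300]
o=np.hstack([cv2.resize(a,(400,500)),cv2.resize(t,(400,500))]);cv2.imwrite('pics/over.png',o[:,:,::-1])
C=load();print(proj(C['side'],[p-[0,0,168],[433,157.6,107]]),proj(C['top'],[p-[0,0,168],[433,157.6,107]]))
# rock rows about the mouth: mouth centre target M, lean profile
M=np.array([433,157.6,128.]);H=-82
for name,prof in(('A',[-4*k for k in range(1,11)]+[-40,-40]),):
    P=[]
    for l in prof:
        Rl=R_of(H,l);P.append((M+Rl.apply([0,0,-168]),Rl))
    print(np.round([q for q,_ in P]).tolist());print(rows(p,R,P,50))
```

```text
8.95 [433.24290111 157.96102579 309.9684991 ] [ 3.24718842e-01  1.02778808e-01  1.69753164e+00 -5.74800065e-05
  1.34145345e+00  1.75891930e+00] [ 1.36184446e-01 -9.90683496e-01  8.70102643e-05]
[[253.11504322 180.37522548]
 [253.98275168 193.35635274]] [[257.92610567 277.82757249]
 [260.80649686 280.79505969]]
[[435.0, 146.0, 296.0], [436.0, 134.0, 294.0], [438.0, 123.0, 292.0], [439.0, 112.0, 289.0], [441.0, 101.0, 286.0], [443.0, 90.0, 281.0], [444.0, 79.0, 276.0], [445.0, 69.0, 270.0], [447.0, 60.0, 264.0], [448.0, 51.0, 257.0], [448.0, 51.0, 257.0], [448.0, 51.0, 257.0]]
-0.0003 0.012 0.0144 4 0 -0.2 50; -0.0002 0.0237 0.0156 8 0 -0.2 50; -0.0002 0.0353 0.0176 12 0 -0.2 50; -0.0001 0.0466 0.0205 16 0 -0.2 50; -0.0001 0.0578 0.0241 20 0 -0.2 50; -0.0001 0.0687 0.0285 24 0 -0.2 50; 0 0.0792 0.0336 28 0 -0.2 50; 0 0.0893 0.0395 32 0 -0.2 50; 0 0.0991 0.0461 36 0 -0.2 50; 0 0.1083 0.0533 40 -0.1 -0.2 50; 0 0.1083 0.0533 40 -0.1 -0.2 50; 0 0.1083 0.0533 40 -0.1 -0.2 50
```

View pics/over.png

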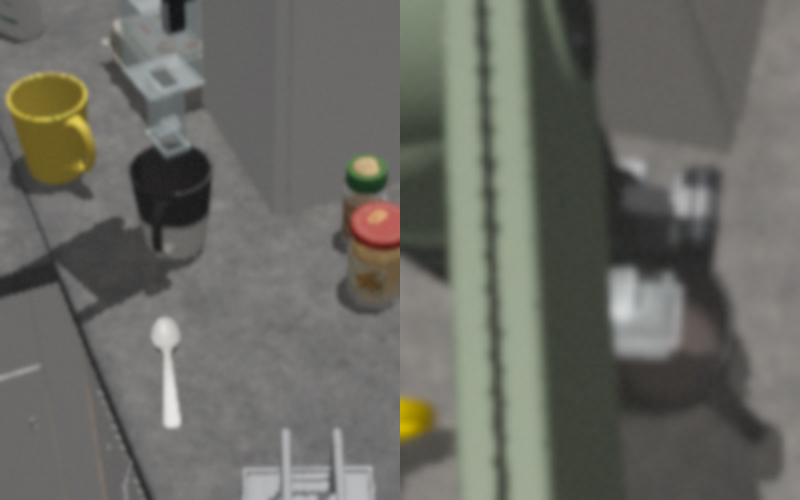

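```bash
cat > rock.py <<'E'
from h import *
import sys
a,b=map(float,sys.argv[1:3]);M=np.array([433,157.6,130.]);H=-82.2
f=lambda l:(M+R_of(H,l).apply([0,0,-168]),R_of(H,l))
n=9;L=[a+(b-a)*k/n for k in range(1,n+1)]+[b]*3
print(a,b,rows(*f(a),[f(l) for l in L],50))
E
python3 rock.py 0 -36;python3 rock.py -36 0; python3 rock.py 0 36; python3 rock.py 36 0
```

```text
0.0 -36.0 0 0.0117 0.0004 4 0 0 50; 0 0.0234 0.0016 8 0 0 50; 0 0.0349 0.0037 12 0 0 50; 0 0.0463 0.0065 16 0 0 50; 0 0.0575 0.0101 20 0 0 50; 0 0.0683 0.0145 24 0 0 50; 0 0.0789 0.0197 28 0 0 50; 0 0.089 0.0255 32 0 0 50; 0 0.0987 0.0321 36 0 0 50; 0 0.0987 0.0321 36 0 0 50; 0 0.0987 0.0321 36 0 0 50; 0 0.0987 0.0321 36 0 0 50
-36.0 0.0 0 -0.0117 0.0004 -4 0 0 50; 0 -0.0234 0.0016 -8 0 0 50; 0 -0.0349 0.0037 -12 0 0 50; 0 -0.0463 0.0065 -16 0 0 50; 0 -0.0575 0.0101 -20 0 0 50; 0 -0.0683 0.0145 -24 0 0 50; 0 -0.0789 0.0197 -28 0 0 50; 0 -0.089 0.0255 -32 0 0 50; 0 -0.0987 0.0321 -36 0 0 50; 0 -0.0987 0.0321 -36 0 0 50; 0 -0.0987 0.0321 -36 0 0 50; 0 -0.0987 0.0321 -36 0 0 50
0.0 36.0 0 -0.0117 0.0004 -4 0 0 50; 0 -0.0234 0.0016 -8 0 0 50; 0 -0.0349 0.0037 -12 0 0 50; 0 -0.0463 0.0065 -16 0 0 50; 0 -0.0575 0.0101 -20 0 0 50; 0 -0.0683 0.0145 -24 0 0 50; 0 -0.0789 0.0197 -28 0 0 50; 0 -0.089 0.0255 -32 0 0 50; 0 -0.0987 0.0321 -36 0 0 50; 0 -0.0987 0.0321 -36 0 0 50; 0 -0.0987 0.0321 -36 0 0 50; 0 -0.0987 0.0321 -36 0 0 50
36.0 0.0 0 0.0117 0.0004 4 0 0 50; 0 0.0234 0.0016 8 0 0 50; 0 0.0349 0.0037 12 0 0 50; 0 0.0463 0.0065 16 0 0 50; 0 0.0575 0.0101 20 0 0 50; 0 0.0683 0.0145 24 0 0 50; 0 0.0789 0.0197 28 0 0 50; 0 0.089 0.0255 32 0 0 50; 0 0.0987 0.0321 36 0 0 50; 0 0.0987 0.0321 36 0 0 50; 0 0.0987 0.0321 36 0 0 50; 0 0.0987 0.0321 36 0 0 50
```

Call:
carry_out(rows="0 0 0.004 0 0 0 50; 0 0 0.009 0 0 0 50; 0 0 0.012 0 0 0 50; 0 0 0.012 0 0 0 50")

```text
time_s: 9.45
eef_pos: [433.0, 157.2, 297.3]
orientation: [0.998, 0.068, -0.001, 0.0]
wrist_force: [0.3, 1.3, -3.0]
gripper_width: 0.7
gripper_force: 38.3
```

Call:
carry_out(rows="0 0.012 0.0005 4 0 0 50; 0 0.023 0.0015 8 0 0 50; 0 0.035 0.0035 12 0 0 50; 0 0.046 0.0065 16 0 0 50; 0 0.0575 0.01 20 0 0 50; 0 0.068 0.0145 24 0 0 50; 0 0.079 0.0195 28 0 0 50; 0 0.089 0.0255 32 0 0 50; 0 0.0985 0.032 36 0 0 50; 0 0.0985 0.032 36 0 0 50; 0 0.0985 0.032 36 0 0 50; 0 0.0985 0.032 36 0 0 50")

```text
time_s: 10.65
eef_pos: [446.9, 60.3, 266.6]
orientation: [0.949, 0.065, -0.02, -0.308]
wrist_force: [-0.2, -0.1, -1.9]
gripper_width: 0.692
gripper_force: 40.3
```

Run:
```python
from h import *
s=ctrl.observe();R=Ro.from_quat(s['orientation']);p=s['eef_pos'];print(s['time_s'],p,s['joint_positions'],'mouth',p+R.apply([0,0,168]),'lean',np.degrees(np.arccos(-R.as_matrix()[2,2])))
```

```text
10.65 [446.88233639  60.30537353 266.60353738] [-0.26131413  0.20901886  1.82817772  0.58077187  1.40808919  0.98605366] mouth [433.65531118 157.99815041 130.5698388 ] lean 35.93098707297561
```

Call:
carry_out(rows="0 0 0 0 0 0 50; 0 0 0 0 0 0 50; 0 -0.012 0.0005 -4 0 0 50; 0 -0.023 0.0015 -8 0 0 50; 0 -0.035 0.0035 -12 0 0 50; 0 -0.046 0.0065 -16 0 0 50; 0 -0.0575 0.01 -20 0 0 50; 0 -0.068 0.0145 -24 0 0 50; 0 -0.079 0.0195 -28 0 0 50; 0 -0.089 0.0255 -32 0 0 50; 0 -0.0985 0.032 -36 0 0 50")

```text
time_s: 11.75
eef_pos: [432.7, 158.6, 298.8]
orientation: [0.998, 0.068, 0.001, 0.001]
wrist_force: [1.1, -0.4, -2.4]
gripper_width: 0.695
gripper_force: 40.2
```

Call:
carry_out(rows="0 -0.012 0.0005 -4 0 0 50; 0 -0.023 0.0015 -8 0 0 50; 0 -0.035 0.0035 -12 0 0 50; 0 -0.046 0.0065 -16 0 0 50; 0 -0.0575 0.01 -20 0 0 50; 0 -0.068 0.0145 -24 0 0 50; 0 -0.079 0.0195 -28 0 0 50; 0 -0.089 0.0255 -32 0 0 50; 0 -0.0985 0.032 -36 0 0 50; 0 -0.0985 0.032 -36 0 0 50; 0 -0.0985 0.032 -36 0 0 50; 0 -0.0985 0.032 -36 0 0 50")

```text
time_s: 12.95
eef_pos: [420.0, 254.9, 266.8]
orientation: [0.949, 0.064, 0.021, 0.307]
wrist_force: [0.6, -0.2, -2.0]
gripper_width: 0.696
gripper_force: 40.8
```

Run:
```python
from h import *
s=ctrl.observe();R=Ro.from_quat(s['orientation']);p=s['eef_pos'];print(s['time_s'],p,s['joint_positions'],'mouth',p+R.apply([0,0,168]),'lean',np.degrees(np.arccos(-R.as_matrix()[2,2])))
```

```text
12.95 [420.00075943 254.87190575 266.77095744] [ 0.80545027  0.36079547  1.60715533 -0.47809283  1.59279265  2.33423857] mouth [433.40598084 157.2822752  130.68067841] lean 35.89809023995658
```

Symmetric and accurate. Now back, then the third lean.

Call:
carry_out(rows="0 0 0 0 0 0 50; 0 0 0 0 0 0 50; 0 0.012 0.0005 4 0 0 50; 0 0.023 0.0015 8 0 0 50; 0 0.035 0.0035 12 0 0 50; 0 0.046 0.0065 16 0 0 50; 0 0.0575 0.01 20 0 0 50; 0 0.068 0.0145 24 0 0 50; 0 0.079 0.0195 28 0 0 50; 0 0.089 0.0255 32 0 0 50; 0 0.0985 0.032 36 0 0 50")

```text
time_s: 14.05
eef_pos: [433.1, 156.3, 298.8]
orientation: [0.998, 0.068, 0.001, -0.001]
wrist_force: [-0.7, -0.5, -2.3]
gripper_width: 0.693
gripper_force: 40.8
```

Call:
carry_out(rows="0 0.012 0.0005 4 0 0 50; 0 0.023 0.0015 8 0 0 50; 0 0.035 0.0035 12 0 0 50; 0 0.046 0.0065 16 0 0 50; 0 0.0575 0.01 20 0 0 50; 0 0.068 0.0145 24 0 0 50; 0 0.079 0.0195 28 0 0 50; 0 0.089 0.0255 32 0 0 50; 0 0.0985 0.032 36 0 0 50; 0 0.0985 0.032 36 0 0 50; 0 0.0985 0.032 36 0 0 50; 0 0.0985 0.032 36 0 0 50")

```text
time_s: 15.25
eef_pos: [446.6, 60.2, 266.8]
orientation: [0.949, 0.065, -0.02, -0.308]
wrist_force: [-0.3, 0.4, -1.5]
gripper_width: 0.699
gripper_force: 40.9
```

Call:
carry_out(rows="0 0 0 0 0 0 50; 0 0 0 0 0 0 50")

```text
time_s: 15.45
eef_pos: [446.6, 60.5, 266.6]
orientation: [0.949, 0.065, -0.021, -0.308]
wrist_force: [0.1, -0.2, -1.6]
gripper_width: 0.699
gripper_force: 40.9
```

Run:
```python
from h import *
s=ctrl.observe();print(s['time_s'],s['eef_pos'])
a=ctrl.camera('side')['color'][110:260,170:290];q=ctrl.camera('top');t=q['color'][220:340,210:306]
for r in ctrl.find_in(q,'ball_center')[:3]:print(r)
o=np.hstack([cv2.resize(a,(400,500),interpolation=2),cv2.resize(t,(400,500),interpolation=2)]);cv2.imwrite('pics/drop.png',o[:,:,::-1])
```

```text
15.45 [446.58533023  60.53124125 266.59400625]
```

View pics/drop.png

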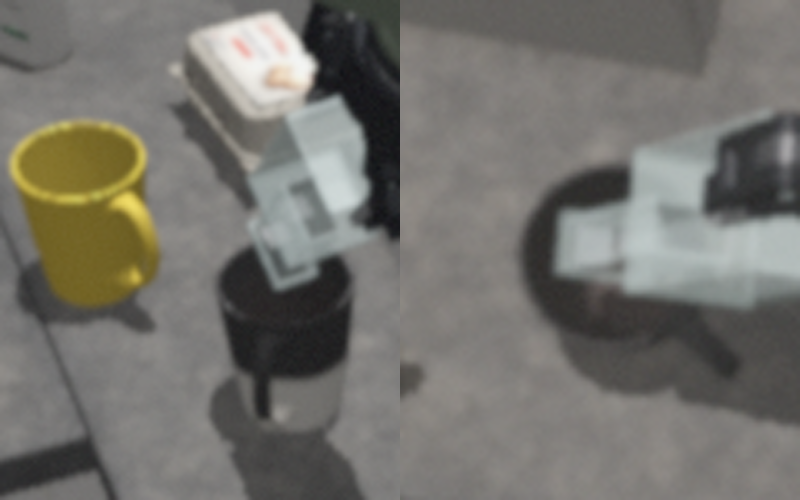

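The mouth is correctly over the mug, but the ball isn't visible from here. I'll do one more full rock for safety, then look for the ball on the way back.

Call:
carry_out(rows="0 -0.012 0.0005 -4 0 0 50; 0 -0.023 0.0015 -8 0 0 50; 0 -0.035 0.0035 -12 0 0 50; 0 -0.046 0.0065 -16 0 0 50; 0 -0.0575 0.01 -20 0 0 50; 0 -0.068 0.0145 -24 0 0 50; 0 -0.079 0.0195 -28 0 0 50; 0 -0.089 0.0255 -32 0 0 50; 0 -0.0985 0.032 -36 0 0 50; 0 -0.0985 0.032 -36 0 0 50")

```text
time_s: 16.6
eef_pos: [432.6, 160.1, 298.1]
orientation: [0.998, 0.07, -0.0, -0.001]
wrist_force: [0.4, -0.4, -1.9]
gripper_width: 0.697
gripper_force: 40.9
```

Call:
carry_out(rows="0 -0.012 0.0005 -4 0 0 50; 0 -0.023 0.0015 -8 0 0 50; 0 -0.035 0.0035 -12 0 0 50; 0 -0.046 0.0065 -16 0 0 50; 0 -0.0575 0.01 -20 0 0 50; 0 -0.068 0.0145 -24 0 0 50; 0 -0.079 0.0195 -28 0 0 50; 0 -0.089 0.0255 -32 0 0 50; 0 -0.0985 0.032 -36 0 0 50; 0 -0.0985 0.032 -36 0 0 50; 0 -0.0985 0.032 -36 0 0 50; 0 -0.0985 0.032 -36 0 0 50")

```text
time_s: 17.8
eef_pos: [420.3, 254.3, 266.6]
orientation: [0.949, 0.064, 0.021, 0.308]
wrist_force: [0.1, 0.2, -1.6]
gripper_width: 0.698
gripper_force: 40.9
```

Call:
carry_out(rows="0 0 0 0 0 0 50; 0 0 0 0 0 0 50; 0 0.012 0.0005 4 0 0 50; 0 0.023 0.0015 8 0 0 50; 0 0.035 0.0035 12 0 0 50; 0 0.046 0.0065 16 0 0 50; 0 0.0575 0.01 20 0 0 50; 0 0.068 0.0145 24 0 0 50; 0 0.079 0.0195 28 0 0 50; 0 0.089 0.0255 32 0 0 50; 0 0.0985 0.032 36 0 0 50")

```text
time_s: 18.9
eef_pos: [433.1, 156.5, 298.9]
orientation: [0.998, 0.068, 0.001, -0.001]
wrist_force: [-0.2, 0.3, -1.4]
gripper_width: 0.698
gripper_force: 40.9
```

Call:
carry_out(rows="0 0.012 0.0005 4 0 0 50; 0 0.023 0.0015 8 0 0 50; 0 0.035 0.0035 12 0 0 50; 0 0.046 0.0065 16 0 0 50; 0 0.0575 0.01 20 0 0 50; 0 0.068 0.0145 24 0 0 50; 0 0.079 0.0195 28 0 0 50; 0 0.089 0.0255 32 0 0 50; 0 0.0985 0.032 36 0 0 50; 0 0.0985 0.032 36 0 0 50; 0 0.0985 0.032 36 0 0 50; 0 0.0985 0.032 36 0 0 50")

```text
time_s: 20.1
eef_pos: [446.6, 60.3, 266.8]
orientation: [0.949, 0.065, -0.02, -0.308]
wrist_force: [0.6, 1.1, -2.8]
gripper_width: 0.691
gripper_force: 40.9
```

Call:
carry_out(rows="0 0 0 0 0 0 50; 0 0 0 0 0 0 50; 0 -0.012 0.0005 -4 0 0 50; 0 -0.023 0.0015 -8 0 0 50; 0 -0.035 0.0035 -12 0 0 50; 0 -0.046 0.0065 -16 0 0 50; 0 -0.0575 0.01 -20 0 0 50; 0 -0.068 0.0145 -24 0 0 50; 0 -0.079 0.0195 -28 0 0 50; 0 -0.089 0.0255 -32 0 0 50; 0 -0.0985 0.032 -36 0 0 50; 0 -0.0985 0.032 -36 0 0 50")

```text
time_s: 21.3
eef_pos: [432.5, 160.3, 298.4]
orientation: [0.998, 0.07, 0.0, -0.001]
wrist_force: [-0.6, -1.3, -2.1]
gripper_width: 0.697
gripper_force: 40.9
```

Call:
carry_out(rows="0 0 -0.005 0 0 0 50; 0 0 -0.012 0 0 0 50; 0 0 -0.015 0 0 0 50; 0 0 -0.015 0 0 0 50")

```text
time_s: 21.7
eef_pos: [433.8, 156.9, 313.9]
orientation: [0.998, 0.067, 0.001, -0.0]
wrist_force: [-0.8, 0.3, -2.4]
gripper_width: 0.694
gripper_force: 40.9
```

Run:
```python
from h import *
s=ctrl.observe();p0=s['eef_pos'];R0=Ro.from_quat(s['orientation']);print(s['time_s'],p0,s['wrist_force'])
P=interp(p0,R0,[411.2,-257.1,312],R_of(-112.3),24,True)
print(rows(p0,R0,P[:12],50));p1,R1=P[11];print(rows(p1,R1,P[12:],50))
```

```text
21.7 [433.83053069 156.86752707 313.90555307] [-0.75169471  0.33887696 -2.38903221]
-0.0004 0.0021 0 0 0 0.2 50; -0.0015 0.008 0 0 0 0.6 50; -0.0033 0.0175 0.0001 0 0 1.3 50; -0.0058 0.0302 0.0001 0 0 2.2 50; -0.0087 0.0457 0.0002 0 0 3.4 50; -0.0122 0.0636 0.0002 0 0 4.7 50; -0.016 0.0837 0.0003 0 0 6.2 50; -0.0202 0.1056 0.0004 0 0 7.8 50; -0.0246 0.1288 0.0005 0 0 9.5 50; -0.0293 0.1532 0.0006 0 0 11.3 50; -0.0341 0.1782 0.0007 0 0 13.1 50; -0.0389 0.2036 0.0008 0 0 15 50
0.0019 0.0258 0.0001 0 0 1.9 50; 0.0037 0.0512 0.0002 0 0 3.7 50; 0.0055 0.0759 0.0003 0 0 5.5 50; 0.0073 0.0995 0.0004 0 0 7.2 50; 0.0089 0.1217 0.0005 0 0 8.8 50; 0.0104 0.1421 0.0006 0 0 10.3 50; 0.0117 0.1604 0.0007 0 0 11.6 50; 0.0129 0.1761 0.0007 0 0 12.8 50; 0.0138 0.189 0.0008 0 0 13.7 50; 0.0145 0.1986 0.0008 0 0 14.4 50; 0.0149 0.2046 0.0009 0 0 14.8 50; 0.0151 0.2067 0.0009 0 0 15 50
```

Call:
carry_out(rows="0 0.002 0 0 0 0.2 50; -0.0015 0.008 0 0 0 0.6 50; -0.0035 0.0175 0 0 0 1.3 50; -0.006 0.03 0 0 0 2.2 50; -0.009 0.046 0 0 0 3.4 50; -0.012 0.064 0 0 0 4.7 50; -0.016 0.084 0 0 0 6.2 50; -0.02 0.106 0 0 0 7.8 50; -0.025 0.129 0 0 0 9.5 50; -0.029 0.153 0 0 0 11.3 50; -0.034 0.178 0 0 0 13.1 50; -0.039 0.2035 0.001 0 0 15 50")

```text
time_s: 22.9
eef_pos: [421.6, -51.2, 312.2]
orientation: [0.998, -0.064, 0.0, 0.0]
wrist_force: [0.5, 0.2, -1.0]
gripper_width: 0.691
gripper_force: 40.9
```

Call:
carry_out(rows="0.002 0.026 0 0 0 1.9 50; 0.0035 0.051 0 0 0 3.7 50; 0.0055 0.076 0 0 0 5.5 50; 0.007 0.0995 0 0 0 7.2 50; 0.009 0.122 0 0 0 8.8 50; 0.0105 0.142 0 0 0 10.3 50; 0.0115 0.16 0 0 0 11.6 50; 0.013 0.176 0 0 0 12.8 50; 0.014 0.189 0 0 0 13.7 50; 0.0145 0.1985 0.001 0 0 14.4 50; 0.015 0.2045 0.001 0 0 15 50; 0.015 0.2065 0.001 0 0 15 50")

```text
time_s: 24.1
eef_pos: [411.0, -256.5, 310.9]
orientation: [0.981, -0.193, -0.0, -0.0]
wrist_force: [0.4, 0.4, -1.6]
gripper_width: 0.697
gripper_force: 40.9
```

Run:
```python
from h import *
P=[]
for k in range(3):
    s=ctrl.observe();P.append(s['eef_pos']);q=ctrl.camera('side')
R=Ro.from_quat(s['orientation']).as_matrix();print(s['time_s'],P,R[:,1],R[:,2])
t=ctrl.camera('top')
C=load()
a=q['color'][130:430,240:400]
b=t['color'][255:315,235:291]
cv2.imwrite('pics/chk.png',np.hstack([cv2.resize(a,(320,600),interpolation=2),cv2.resize(b,(480,600),interpolation=2)])[:,:,::-1])
print(proj(C['side'],[411.2,-257.1,143]),proj(C['top'],[433,157.6,7]))
for n,I in(('top',t),('side',q)):
    for r in ctrl.find_in(I,'ball_center')[:2]+ctrl.find_in(I,'mug')[:2]:print(n,r)
```

```text
24.2 [array([ 411.04615037, -256.52393647,  310.91157428]), array([ 411.07244965, -256.44523322,  310.93168692]), array([ 411.13047359, -256.00839142,  310.95752366])] [-3.78147147e-01 -9.25745415e-01 -4.01648963e-04] [-9.93995391e-05  4.74467992e-04 -9.99999882e-01]
[[325.7120518  332.72702319]] [[267.54191438 287.7378734 ]]
top {'extent': [260.5, 280.9, 269.4, 292.6], 'score': 0.45}
top {'extent': [337.0, 199.8, 370.9, 236.4], 'score': 0.45}
top {'extent': [143.1, 284.7, 211.5, 332.5], 'score': 0.89}
top {'extent': [240.3, 260.4, 292.7, 312.5], 'score': 0.56}
side {'extent': [172.8, 145.3, 218.8, 201.2], 'score': 0.73}
side {'extent': [233.0, 179.6, 273.8, 238.3], 'score': 0.58}
```

View pics/chk.png

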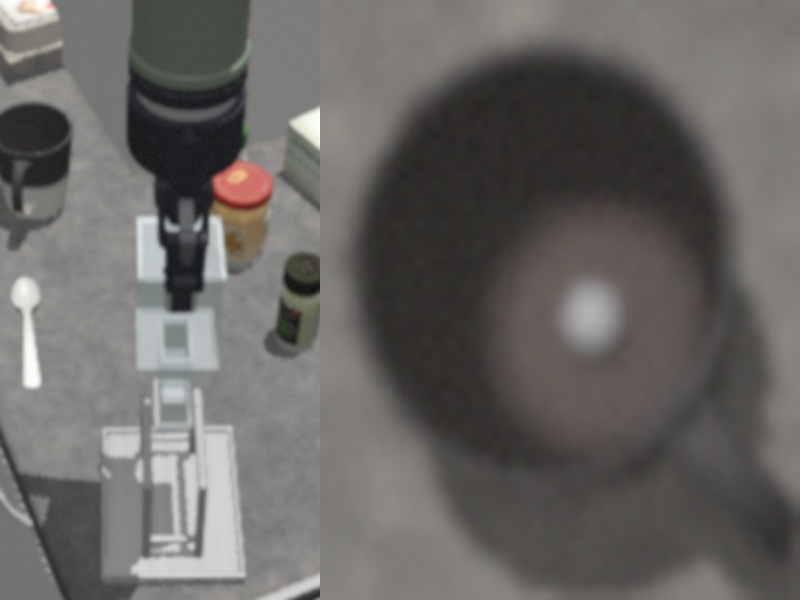

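The ball lies in the mug at about (265,287) in the top view. The arm is back at the lift pose over the drainer, so I'll lower the carafe slowly.

Call:
carry_out(rows="0 0 0.004 0 0 0 50; 0 0 0.012 0 0 0 50; 0 0 0.024 0 0 0 50; 0 0 0.038 0 0 0 50; 0 0 0.052 0 0 0 50; 0 0 0.066 0 0 0 50; 0 0 0.08 0 0 0 50; 0 0 0.092 0 0 0 50; 0 0 0.101 0 0 0 50; 0 0 0.107 0 0 0 50; 0 0 0.111 0 0 0 50; 0 0 0.113 0 0 0 50")

```text
time_s: 25.7
eef_pos: [411.3, -256.2, 197.9]
orientation: [0.981, -0.193, 0.0, -0.0]
wrist_force: [-0.8, -0.1, -2.0]
gripper_width: 0.7
gripper_force: 40.9
```

Call:
carry_out(rows="0 0 0.001 0 0 0 50; 0 0 0.002 0 0 0 50; 0 0 0.003 0 0 0 50; 0 0 0.004 0 0 0 50; 0 0 0.004 0 0 0 50; 0 0 0.004 0 0 0 50")

```text
time_s: 26.3
eef_pos: [411.2, -256.1, 194.0]
orientation: [0.981, -0.193, 0.0, -0.0]
wrist_force: [-0.5, -0.7, -1.3]
gripper_width: 0.699
gripper_force: 40.9
```

Call:
carry_out(rows="0 0 0.0005 0 0 0 50; 0 0 0.001 0 0 0 50; 0 0 0.0015 0 0 0 50; 0 0 0.002 0 0 0 50; 0 0 0.002 0 0 0 50; 0 0 0.002 0 0 0 50")

```text
time_s: 26.9
eef_pos: [411.2, -256.1, 192.2]
orientation: [0.981, -0.193, 0.0, -0.0]
wrist_force: [0.7, 0.4, 0.4]
gripper_width: 0.698
gripper_force: 41.1
```

Call:
carry_out(rows="0 0 0.0003 0 0 0 50; 0 0 0.0005 0 0 0 50; 0 0 0.0005 0 0 0 50; 0 0 0.0005 0 0 0 50")

```text
time_s: 27.3
eef_pos: [411.2, -256.1, 192.1]
orientation: [0.981, -0.193, 0.0, 0.0]
wrist_force: [-2.3, 1.1, 5.3]
gripper_width: 0.693
gripper_force: 41.6
```

Now seated, with 5 N of contact force. I'll open slowly.

Call:
carry_out(rows="0 0 0 0 0 0 72; 0 0 0 0 0 0 74; 0 0 0 0 0 0 77; 0 0 0 0 0 0 80; 0 0 0 0 0 0 85; 0 0 0 0 0 0 90; 0 0 0 0 0 0 95; 0 0 0 0 0 0 100; 0 0 0 0 0 0 100; 0 0 0 0 0 0 100")

```text
time_s: 28.3
eef_pos: [411.2, -256.1, 191.5]
orientation: [0.981, -0.193, 0.0, -0.0]
wrist_force: [-0.1, -0.3, -0.5]
gripper_width: 0.999
gripper_force: 0.0
```

Call:
carry_out(rows="0 0 -0.005 0 0 0 100; 0 0 -0.015 0 0 0 100; 0 0 -0.03 0 0 0 100; 0 0 -0.05 0 0 0 100; 0 0 -0.07 0 0 0 100; 0 0 -0.09 0 0 0 100; 0 0 -0.11 0 0 0 100; 0 0 -0.125 0 0 0 100; 0 0 -0.13 0 0 0 100; 0 0 -0.13 0 0 0 100")

```text
time_s: 29.3
eef_pos: [411.4, -256.3, 322.5]
orientation: [0.981, -0.193, 0.001, 0.0]
wrist_force: [0.2, 0.1, -1.1]
gripper_width: 1.002
gripper_force: 0.0
```

Run:
```python
from h import *
s=ctrl.observe();R=Ro.from_quat(s['orientation']);p=s['eef_pos'];print(s['time_s'],p,s['wrist_force'])
w=ctrl.camera('wrist');T=np.eye(4);T[:3,:3]=R.as_matrix();T[:3,3]=p
c=dict(K=w['K'],dist_coeffs=w['dist_coeffs'],T=T@np.array(w['T_tool_cam']))
o=np.array([411.2,-259.5,0]);h=np.radians(67.7);ey=np.array([np.cos(h),np.sin(h),0]);ex=np.array([ey[1],-ey[0],0])
print(proj(c,[o+30*a*ex+30*b*ey+[0,0,208] for a,b in((1,1),(1,-1),(-1,-1),(-1,1))]))
cv2.imwrite('pics/end.png',np.hstack([cv2.resize(w['color'][110:310,220:420],(400,400)),cv2.resize(ctrl.camera('side')['color'][270:430,250:410],(400,400))])[:,:,::-1])
```

```text
29.3 [ 411.39155352 -256.25694439  322.51771987] [ 0.21426254  0.09637012 -1.14578856]
[[281.69367736 196.84833701]
 [375.96098163 197.06723083]
 [372.10491896 282.91781402]
 [284.76061911 282.74578571]]
```

View pics/end.png

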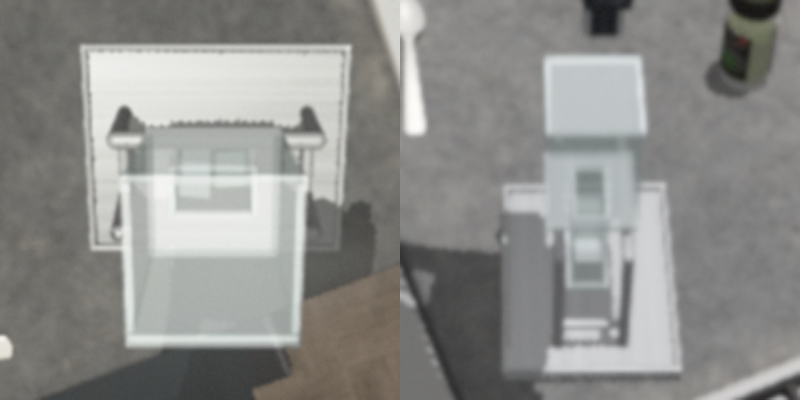

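The carafe stands upright on both rails, with its base within about 2 px of where it started, and the ball is out of the neck. Handing in.

```bash
python3 -c "
from rig import ctrl
print(ctrl.job_done())"
```

```text
the job is handed in; nothing more can be done
None
```

The ball is in the catch mug, the carafe is back upside down on the drainer rails where it started, and I handed the job in at about 29 s; it returned no verdict.

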